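Sound a dowel hole with the depth gauge

TASK

Take the depth of the empty dowel hole in the stool leg with the depth gauge: lower the gauge into the hole so that its crossbar comes down flat on the wood and the rod slides on through it until it bottoms out, and keep the rod pressed lightly home there for a full second. Then lift the gauge out and stand it back upright in the hole of its block, crossbar down on the block, without disturbing the depth it has taken. Use a gentle hand throughout, and leave the leg and everything else on the table where it is.

Things in the scene. Friction and masses are not known exactly. Their poses are not given: they have to be found in the camera images.
- leg: A square beech stool leg lying loose on the table, 240 mm long (its y), 60 mm wide (its x), 60 mm high, 0.6 kg. Origin: centre of the underside; z up. On its top face, on the centre line, are two dowel holes 60 mm apart: the empty one 30 mm from the middle towards -y, and the one at +30 mm, which still holds its old dowel, 12 mm thick, standing 22 mm proud.
- bore_mouth (a point): Centre of the mouth of the leg's empty dowel hole, in the plane of the top face, 60 mm above the table; the hole is 12 mm wide, vertical, with a 1 mm chamfer, blind and flat-bottomed. Its depth is not known beforehand: 28 to 43 mm. Axes as the leg. (In the rules bore_bottom and bore_floor_c0 are the bottom of this hole, whose place is not given, and rod_c0 is the steel rod.)
- gauge: The crossbar (the stop) of the depth gauge: an aluminium bar 80 mm long (its x), 20 mm wide, 14 mm high, with a small brass spring screw in its side; origin: centre of its flat underside; z up. The rod passes upright through its middle. The whole gauge weighs 0.12 kg and stands at the start upright in the block's hole, rod down, crossbar resting on the block's top, turned any way.
- rod (a joint): The reading of the gauge, m: how far the rod's tip stands out below the underside of the crossbar, 0 to 0.06. At the start 8 to 18 mm. The rod slides in the crossbar against a spring friction of about 5 N either way and stays where it is left; nothing locks it.
- rod_tip (a point): Centre of the flat lower end of the rod, which is round steel, 8 mm thick.
- knob (a point): Centre of the gauge's knob, a wooden cylinder 20 mm thick and 25 mm high at the top of the rod, fixed to it, 97.5 mm above the rod's tip; z along the rod, up.
- block: The tool block, dark wood, fixed, 120 mm (x) by 90 mm (y), 70 mm high; origin: centre of the underside, z up. Four drill bits stand in its corners (50 mm and 35 mm from the middle), at most 20 mm proud of the top.
- block_hole (a point): Centre of the mouth of the gauge's hole, in the middle of the block's top face, 70 mm above the table; 12 mm wide, vertical, right through, so the rod does not touch bottom in it.
- candle: Bystander: white candle in a white ceramic holder 100 mm wide, 145 mm high overall; origin under its centre.
- glue: Bystander: cream glue bottle, 52 mm thick, 130 mm high; origin under its centre.
- mallet: Bystander: wooden mallet lying flat, head 60 x 120 x 60 mm, handle 200 mm towards its -x; origin under the head.
- tray: Bystander: open wooden tray of spare dowels, 120 x 160 x 30 mm; origin under its centre.
Mind the look-alikes: they are no part of the job. Leave any red look-alike of the block alone. Several things have the shape of the gauge; the one meant has the colours described above.

How it is judged:
By the outcome, as a careful person would: the job done as asked, in the order asked, and still so for the second after the job is handed in, with the robot touching nothing.
It also fails if it takes over 64 s, if anything falls off the work surface, if the arm or the gripper's body presses on something with over 40 N, if the wrist force passes 120 N, or if a joint passes its speed limit or range.

ROBOT

A 7-joint arm with a two-finger parallel gripper is mounted at the origin on the work surface. World frame = base frame: x ahead of the robot, y to its left, z up, the work surface at z = 0. Lengths are in m, angles in rad, forces in N, time in s.
With the tool pointing down it reaches from about 0.425 to 0.925 m from the base axis. Payload 6.8 kg.
Tool frame: the origin (TCP) lies on the centre line of the jaws, within the pads' length; the fingertips stand 8 mm ahead of it and the grasp point (between the pads) lies 11 mm behind it (bot.tips_ahead is the distance from the TCP to the fingertips, in m); z points along the fingers, y is the line along which they close (so a half turn about z gives the same grasp; the last joint's range is limited). The gripper opens to 85 mm and grips with 20 to 120 N. Pads are 22 mm wide; open, the fingers measure 114 mm over their backs; the gripper's body (76 mm by 85 mm) begins 54 mm behind the grasp point. The pads swing forward as they close: fully open they stand 13 mm farther back than shut.
Start: joints at [-1.319, 0.477, 0.022, 1.555, -0.011, 1.109, -0.083], TCP at [0.238, 0.632, 0.239] pointing down, gripper open.
Joint ranges: [-2.96, 2.96], [-0.34, 2.1], [-1.41, 1.46], [0.24, 2.44], [-1.37, 4.51], [0.17, 1.92], [-2.96, 2.96]. Speed limits (rad/s): [2.39, 2.39, 3.14, 3.14, 3.14, 3.14, 3.14].

INTERFACE

Orientations are given as a unit quaternion [w, x, y, z].
In Python, from station import bot gives the robot as it stands.
- The arm moves only by the tool send_rows, never from a script. Its argument "deltas" is text: rows parted by semicolons, each of 4 numbers parted by spaces: the shift along the tool's x, y, z in m, then the turn about the tool's z in degrees. In form: x y z spin; .... A call has 1 to 5 rows; each row is the pose to reach, as a shift and turn from the pose commanded when the call began, along the tool's axes at that moment; what a row does not reach only later rows make up. A row lasts 1/10 s, in which the tool goes at most 50 mm and 8.59 degrees, less where a joint would pass 70% of its speed; a pose out of reach is approached as far as the arm can. A call with a gripper value outside its range is refused whole. "claw" is the opening, from 0 (shut) to 1 (fully open), set as the call begins (left out, the last holds). The fingers move at their own pace and stop on an object; "force" is the grip in N (left out, the last holds). Time passes only in rows, so rows that repeat a pose let the fingers close. It gives the time, the measured TCP pose, the force, the opening and the grip force at its end, in the units of the state.
- bot.get_obs(): the state, without advancing time (a new reading comes with each control period).
- bot.read_camera(name): name is "side" or "top" or "wrist"; returns a dict with "img" (400x640x3 uint8, red, green, blue), "depth" (400x640 float32, m along the optical axis (not along the pixel's ray), 0 where there is no reading), "fx", "fy", "cx", "cy" (pixels), "camera_from_world" (4x4, takes a point from world to camera coordinates). Camera axes: x right, y up, looking along -z (the intrinsics and any distortion apply to the point x, -y, -z); pixel columns grow to the right and rows downward; lengths in m; the calibration is good to about 2 mm. A picture is of the moment at which its call begins.
- bot.hand_in(): hands the job in; it is judged then, once.
Trained networks look in a picture, given as the dict that the camera call returned (one of the last four; its "shot" number tells which), for a name from the list of things; names that differ only in an ending like _2 or _b are one class to them, and where a whole thing is asked for, a point or a joint stands for the part that bears it (a point fixed in the world has none). Each returns a list of dicts, best first, with "confidence" (0 to 1); they miss things now and then, are a little off and sometimes report something else, mostly with a low value. They report only what shows in the picture. A call takes as long as a camera call. They do not tell look-alikes from the thing itself.
- bot.masks_of(picture, query): "mask" (400x640 bool, what is visible of it).
- bot.landmark_of(picture, query): "xyz" ([x, y, z] in m, in world coordinates, good to about 4 mm: a listed point, or the origin of a listed thing).
The state is a dict: "t": time; "q": joint angles; "joint_vel": joint speeds; "joint_torque": joint torques, N m; "eef_pos": TCP position; "tool_rot": TCP orientation; "contact_force": force on the tool from outside, world axes, zero at the start; "torque": the same for the moment, N m; "gripper_width": opening from 0.0 (shut) to 1.0 (fully open); "grasp_force": force on a finger pad.
Only numpy, scipy, OpenCV 4.12 (cv2) and the standard library are available. Lean on these libraries where they do the work, as an engineer would, in place of code of your own. Each camera call takes 0.05 s, during which the arm holds its last target. There are 200 camera calls.

## Working session

There is one attempt and no reset: what is moved stays moved. The work goes in short steps, Python scripts to look and compute and a tool call to move; the robot and the scene stay as the last step left them, time stands still between calls to the robot, and variables do not carry over. Pictures are saved under pics/ and viewed, at most 14 in all, crops included, and the job is handed in when it is done.

Besides the shell and the picture viewer there is one more tool, called after "Call:" in YAML: its name, and indented under it one key for each argument. send_rows: Moves the arm, as the interface text tells. Its arguments: {"type":"object","properties":{"deltas":{"type":"string"},"claw":{"type":"number"},"force":{"type":"number"}},"required":["deltas"]}

```bash
mkdir -p pics; ls; cat > h.py <<'E'
import numpy as np, cv2
from station import bot
def save(p,name,crop=None,scale=1):
    im=p["img"][:,:,::-1]
    if crop: a,b,c,d=crop; im=im[b:d,a:c]
    if scale!=1: im=cv2.resize(im,None,fx=scale,fy=scale,interpolation=cv2.INTER_CUBIC)
    cv2.imwrite("pics/"+name,im)
def cloud(p):
    d=p["depth"]; v,u=np.mgrid[:d.shape[0],:d.shape[1]]
    c=np.stack([(u-p["cx"])/p["fx"]*d,-(v-p["cy"])/p["fy"]*d,-d,np.ones_like(d)],-1)
    return (c@np.linalg.inv(p["camera_from_world"]).T)[...,:3]
E
python3 - <<'E'
from h import *
for n in ["top","side"]:
    p=bot.read_camera(n); save(p,n+"1.png")
    print(n,[k for k in p if k not in("img","depth")],p["fx"],np.linalg.inv(p["camera_from_world"])[:3].round(3).tolist())
    for q in ["leg","bore_mouth","gauge","knob","block","block_hole","rod_tip"]:
        print(q,[(np.round(r["xyz"],4).tolist(),round(r["confidence"],2)) for r in bot.landmark_of(p,q)])
print(bot.get_obs())
E
```

```text
pics
top ['fx', 'fy', 'cx', 'cy', 'camera_from_world', 'shot'] 415.2306662474962 [[0.067, 0.977, -0.2, 0.245], [-0.998, 0.067, -0.009, 0.021], [0.004, 0.2, 0.98, 1.522]]
leg [([0.5165, 0.1481, -0.0028], 0.59)]
bore_mouth [([0.4825, 0.1518, 0.0589], 0.93), ([0.4949, -0.1716, 0.0054], 0.17)]
gauge [([0.5502, -0.3122, 0.0016], 0.74), ([0.4998, -0.1689, 0.0701], 0.72)]
knob [([0.4987, -0.1707, 0.147], 0.5), ([0.5517, -0.3132, 0.098], 0.45)]
block [([0.4971, -0.173, 0.0015], 0.9), ([0.3188, -0.1769, -0.0012], 0.83), ([0.693, -0.2369, 0.0027], 0.66)]
block_hole [([0.3247, -0.1739, 0.065], 0.85), ([0.6946, -0.2411, 0.0692], 0.61), ([0.5017, -0.1719, 0.0714], 0.55)]
rod_tip [([0.5136, 0.1465, -0.0016], 0.67), ([0.5519, -0.3142, 0.0026], 0.46), ([0.7641, -0.0269, 0.0015], 0.41)]
side ['fx', 'fy', 'cx', 'cy', 'camera_from_world', 'shot'] 467.49196240108705 [[-0.997, 0.048, -0.06, 0.472], [-0.076, -0.655, 0.752, 0.932], [-0.003, 0.754, 0.657, 0.938]]
leg [([0.5079, 0.1505, -0.0014], 0.57)]
bore_mouth [([0.4782, 0.1472, 0.0582], 0.92), ([0.4972, -0.1713, 0.0679], 0.32)]
gauge [([0.4998, -0.1746,
[... 430 characters left out ...]
8,  0.02239932,  1.55539269, -0.01150628,
        1.10928147, -0.08312938]), 'joint_vel': array([-3.27339705e-04, -2.50947902e-05, -1.68205294e-04, -2.95796570e-03,
        2.38697312e-04, -1.64757810e-03, -6.31130413e-04]), 'joint_torque': array([-2.27563323e-03, -5.96269155e+01,  1.60484422e+00, -2.81551498e+01,
        1.24774792e-02,  1.15840270e-03,  2.68874390e-05]), 'eef_pos': array([0.23767069, 0.63180306, 0.23933744]), 'tool_rot': array([-5.99743923e-06,  1.78965947e-01,  9.83855268e-01,  4.40422443e-05]), 'contact_force': array([ 0.36574889, -0.10034085, -0.63783608]), 'torque': array([ 0.00467751,  0.06954644, -0.0598873 ]), 'grasp_force': 0.0, 'gripper_width': 1.0010986926760268}
```

View pictures.

View pics/top1.png

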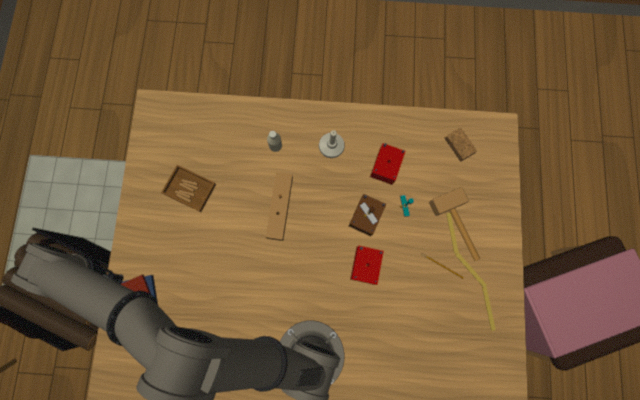

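View pics/side1.png

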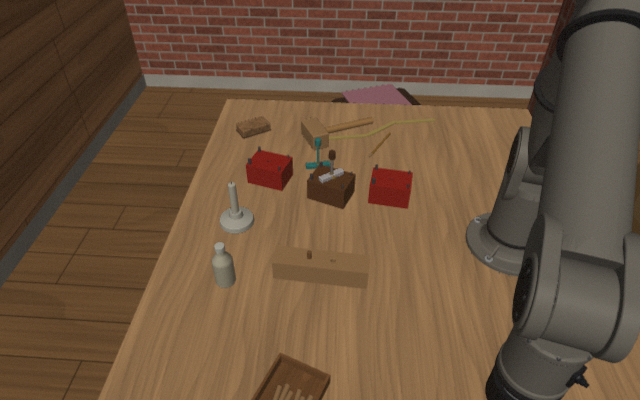

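The top view shows the real gauge, aluminium on the dark block, at about (370,213). The teal look-alike is at (405,205) and the two red blocks are at (388,162) and (367,265). The leg is at (280,205) with its empty hole at about (277,212). The side view agrees: dowel at (310,254), empty hole at (333,260). I'll pass over the leg first and look from close by.

Call:
send_rows:
  deltas: "-0.02 -0.018 0 0; -0.046 -0.042 0 0; -0.074 -0.068 0 0; -0.102 -0.094 0 0; -0.132 -0.122 0 0"

```text
t: 1.3
eef_pos: [0.3186, 0.4701, 0.2394]
tool_rot: [0.0, 0.179, 0.984, 0.0]
contact_force: [0.4, -0.8, -0.4]
gripper_width: 1.003
grasp_force: 0.0
```

Call:
send_rows:
  deltas: "-0.03 -0.028 0 0; -0.06 -0.056 0 0; -0.09 -0.084 0 0; -0.12 -0.112 0 0; -0.15 -0.14 0 0"

```text
t: 1.8
eef_pos: [0.41, 0.2858, 0.2396]
tool_rot: [0.0, 0.179, 0.984, 0.0]
contact_force: [-0.1, -0.4, -0.3]
gripper_width: 0.996
grasp_force: 0.0
```

Call:
send_rows:
  deltas: "-0.03 -0.028 0 0; -0.06 -0.056 0 0; -0.09 -0.08 0 0; -0.106 -0.1 0 0; -0.114 -0.104 0 0"

```text
t: 2.3
eef_pos: [0.4802, 0.1464, 0.2395]
tool_rot: [0.0, 0.181, 0.983, -0.0]
contact_force: [0.6, -0.0, 0.9]
gripper_width: 1.001
grasp_force: 0.0
```

```bash
python3 - <<'E'
from h import *
p=bot.read_camera("wrist"); save(p,"w1.png")
print(np.linalg.inv(p["camera_from_world"])[:3].round(3).tolist(),p["fx"])
for q in ["leg","bore_mouth"]:
    print(q,[(np.round(r["xyz"],4).tolist(),round(r["confidence"],2)) for r in bot.landmark_of(p,q)])
o=bot.get_obs(); print(o["t"],o["eef_pos"],o["tool_rot"],o["q"],o["contact_force"])
E
```

```text
[[0.356, -0.888, -0.291, 0.406], [0.934, 0.338, 0.112, 0.176], [-0.001, -0.311, 0.95, 0.374]] 338.12167102763374
leg [([0.5102, 0.1488, -0.0], 0.68), ([0.7501, 0.1851, 0.0009], 0.59)]
bore_mouth [([0.4814, 0.1477, 0.0606], 0.65)]
2.45 [0.47946117 0.15055469 0.23937411] [1.20140607e-05 1.78951024e-01 9.83857939e-01 2.93519717e-04] [-0.65682157  0.19104759  0.26190282  1.9750778  -0.05971798  0.98231466
  0.84464131] [0.11544521 0.19674365 0.33560475]
```

View pics/w1.png

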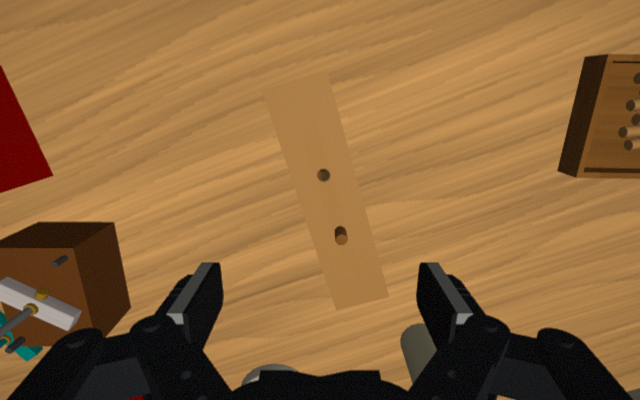

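The wrist view shows the empty hole at (323,175), the dowel at (341,235), and the gauge on the dark block at lower left. Next I'll work out where the hole is from all three cameras.

```bash
cat >> h.py <<'E'
def px(p,X):
    c=p["camera_from_world"]@np.r_[X,1]; return np.array([p["cx"]+p["fx"]*c[0]/-c[2], p["cy"]+p["fy"]*c[1]/c[2]])
def onplane(p,u,v,z):
    M=np.linalg.inv(p["camera_from_world"]); d=M[:3,:3]@np.array([(u-p["cx"])/p["fx"],-(v-p["cy"])/p["fy"],-1]); o=M[:3,3]
    return o+d*(z-o[2])/d[2]
def rot():
    from scipy.spatial.transform import Rotation as Rn
    q=bot.get_obs()["tool_rot"]; return Rn.from_quat(np.r_[q[1:],q[0]]).as_matrix()
def hole(p,g,z=0.06,r=12):
    "dark blob nearest the expected pixel"
    u,v=px(p,g); u0,v0=int(u)-r,int(v)-r
    w=p["img"][v0:v0+2*r,u0:u0+2*r].astype(float).sum(2); m=np.median(w)
    n,l,s,c=cv2.connectedComponentsWithStats((w<0.68*m).astype(np.uint8))
    if n<2: return None
    k=1+np.argmin([np.hypot(*(c[i]-[u-u0,v-v0]))-0.1*s[i,4] for i in range(1,n)])
    # darkness-weighted centroid
    yy,xx=np.nonzero(l==k); ww=m-w[l==k]; cu,cv_=u0+(xx*ww).sum()/ww.sum(), v0+(yy*ww).sum()/ww.sum()
    return (cu,cv_),s[k].tolist(),onplane(p,cu,cv_,z)
E
python3 - <<'E'
from h import *
for n in ["wrist","top","side"]:
    p=bot.read_camera(n); C=cloud(p)
    for nm,g in (("hole",[0.4805,0.149,0.06]),):
        print(n,px(p,g),hole(p,g,r=12 if n=="wrist" else 6))
    m=(abs(C[...,0]-0.5)<.02)&(abs(C[...,1]-0.149)<.02)&(C[...,2]>.03)&(C[...,2]<.075); print("top z",np.median(C[m][:,2]))
    # dowel bearing / leg footprint
    m=(abs(C[...,2]-0.06)<.008)&(abs(C[...,0]-.51)<.15)&(abs(C[...,1]-.149)<.06)
    q=C[m][:,:2].astype(np.float32); print(cv2.minAreaRect(q))
    m=(abs(C[...,0]-0.50)<.06)&(abs(C[...,1]+0.172)<.06)&(C[...,2]>.095)&(C[...,2]<.2)
    if m.any():
        q=C[m]; k=q[q[:,2]>q[:,2].max()-.006]; print("knob top",k.mean(0),k[:,2].max(),len(q))
E
```

```text
wrist [317.44974415 177.93272987] ((np.float64(319.55167591254485), np.float64(176.90867558621974)), [9, 6, 12, 13, 118], array([0.48026263, 0.15123807, 0.06      ]))
top z 0.059690224319892626
((0.5102876424789429, 0.14836789667606354), (0.06017807126045227, 0.24004106223583221), 85.95722961425781)
knob top [ 0.49925613 -0.16720936  0.11664755] 0.12018885097157872 225
top [277.23128723 212.68753139] None
top z nan
((0.5804597735404968, 0.11741434037685394), (0.10540708899497986, 0.03503616526722908), 14.321805000305176)
knob top [ 0.49773731 -0.17185835  0.1642193 ] 0.16820919007167623 38
side [332.78200866 260.44024625] None
top z 0.061767863889221786
((0.5107524991035461, 0.1454171985387802), (0.06756178289651871, 0.24032989144325256), 86.10784912109375)
  return _methods._mean(a, axis=axis, dtype=dtype,
  ret = ret.dtype.type(ret / rcount)
```

Call:
send_rows:
  deltas: "-0.007 -0.016 0 0; -0.02 -0.044 0 0; -0.035 -0.08 0 0; -0.052 -0.116 0 0; -0.068 -0.152 0 0"

```text
t: 3.1
eef_pos: [0.4895, -0.0163, 0.2394]
tool_rot: [0.0, 0.177, 0.984, 0.0]
contact_force: [1.3, -0.6, -0.3]
gripper_width: 1.001
grasp_force: 0.0
```

Call:
send_rows:
  deltas: "-0.016 -0.036 0 0; -0.032 -0.072 0 0; -0.048 -0.108 0 0; -0.059 -0.132 0 0; -0.063 -0.142 0 0"

```text
t: 3.6
eef_pos: [0.4986, -0.1732, 0.2394]
tool_rot: [0.0, 0.18, 0.984, -0.0]
contact_force: [0.1, -0.4, 0.4]
gripper_width: 1.001
grasp_force: 0.0
```

```bash
python3 - <<'E'
from h import *
p=bot.read_camera("wrist"); p=bot.read_camera("wrist"); save(p,"w2.png"); np.savez("w2.npz",**p)
for q in ["knob","gauge","block_hole"]:
    print(q,[(np.round(r["xyz"],4).tolist(),round(r["confidence"],2)) for r in bot.landmark_of(p,q)])
C=cloud(p)
m=(abs(C[...,0]-0.50)<.05)&(abs(C[...,1]+0.172)<.05)
q=C[m]; 
k=q[(q[:,2]>.09)&(q[:,2]<.2)]; print(np.histogram(k[:,2],np.arange(.09,.2,.005)))
t=k[(k[:,2]>k[:,2].max()-.004)]; print("knobtop",t.mean(0),cv2.minEnclosingCircle(t[:,:2].astype(np.float32)),len(t))
b=q[abs(q[:,2]-.084)<.004]; print("bar",cv2.minAreaRect(b[:,:2].astype(np.float32)),np.median(b[:,2]))
b=q[abs(q[:,2]-.070)<.004]; print("block z",np.median(b[:,2]))
m=(abs(C[...,2]-.070)<.005)&(abs(C[...,0]-0.50)<.09)&(abs(C[...,1]+0.172)<.09);print("block",cv2.minAreaRect(C[m][:,:2].astype(np.float32)))
o=bot.get_obs(); print(o["t"],o["eef_pos"],o["tool_rot"],px(p,[.499,-.172,.155]))
E
```

```text
knob [([0.4967, -0.1703, 0.1503], 0.72)]
gauge [([0.5486, -0.3127, -0.0024], 0.84), ([0.5049, -0.1692, 0.0708], 0.55), ([0.5101, 0.146, 0.0014], 0.37)]
block_hole [([0.4997, -0.173, 0.0716], 0.65), ([0.6989, -0.2423, 0.0714], 0.55)]
(array([ 16,  14,  14,  18,  15,  17,   3,   0,   0,   0,  34,  53,  56,
        61, 625,  19,   0,   0,   0,   0,   0,   0]), array([0.09 , 0.095, 0.1  , 0.105, 0.11 , 0.115, 0.12 , 0.125, 0.13 ,
       0.135, 0.14 , 0.145, 0.15 , 0.155, 0.16 , 0.165, 0.17 , 0.175,
       0.18 , 0.185, 0.19 , 0.195, 0.2  ]))
knobtop [ 0.49804083 -0.17041967  0.16362843] ((0.49867644906044006, -0.1706506311893463), 0.00992841087281704) 606
bar ((0.4995959997177124, -0.17200124263763428), (0.09880426526069641, 0.07448673248291016), 89.2043228149414) 0.0836014693825716
block z 0.06972392849496645
block ((0.49898281693458557, -0.1706569790840149), (0.09022821485996246, 0.12065605074167252), 68.95092010498047)
3.85 [ 0.49881654 -0.16920543  0.23906521] [-3.11913495e-04  1.77464455e-01  9.84127054e-01  4.60170391e-04] [320.9354523  210.37884217]
```

View pics/w2.png

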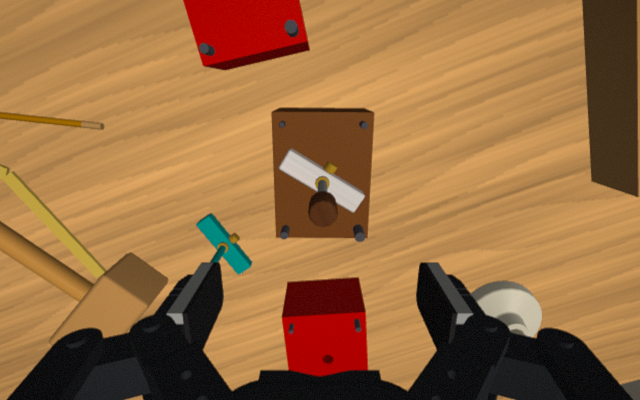

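The knob is at pixel (323,208), which puts it at (0.4987, -0.1706) with its top at z 0.1637. Descending onto it now.

Call:
send_rows:
  deltas: "0 0 0.015 0; 0 0 0.035 0; 0 0 0.055 0; 0 0 0.068 0; 0 0 0.07 0"
  claw: 0.65

```text
t: 4.35
eef_pos: [0.4978, -0.1699, 0.1679]
tool_rot: [-0.001, 0.178, 0.984, 0.0]
contact_force: [-0.0, -0.0, -0.0]
gripper_width: 0.65
grasp_force: 0.0
```

Call:
send_rows:
  deltas: "0 0 0.012 0; 0 0 0.022 0; 0 0 0.028 0; 0 0 0.029 0; 0 0 0.029 0"

```text
t: 4.85
eef_pos: [0.4985, -0.1716, 0.1402]
tool_rot: [-0.0, 0.179, 0.984, -0.0]
contact_force: [0.2, -0.5, 0.4]
gripper_width: 0.646
grasp_force: 0.0
```

```bash
python3 - <<'E'
from h import *
p=bot.read_camera("wrist"); save(p,"w3.png",(220,120,420,320),3)
o=bot.get_obs(); print(o["t"],o["eef_pos"],o["contact_force"],o["gripper_width"],rot().T@(np.r_[.4987,-.1706,.140]-o["eef_pos"]))
C=cloud(p); m=(abs(C[...,0]-0.4987)<.02)&(abs(C[...,1]+0.1706)<.02)&(abs(C[...,2]-.1637)<.004); t=C[m]
if m.any(): print("knobtop",t.mean(0),cv2.minEnclosingCircle(t[:,:2].astype(np.float32)))
E
```

```text
4.9 [ 0.498689   -0.17165516  0.14048315] [ 0.34716983 -0.71523531 -1.20962817] 0.651771251524747 [0.00036162 0.00099136 0.00048307]
knobtop [ 0.49709705 -0.17006357  0.16339296] ((0.4980432689189911, -0.17054246366024017), 0.010065609589219093)
```

View pics/w3.png

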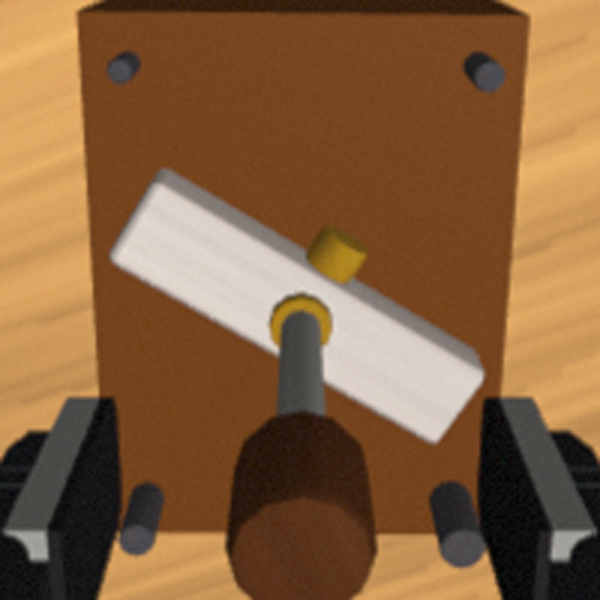

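The knob (302,500) sits centred between the pads at (115) and (485), so I'll close on it.

Call:
send_rows:
  deltas: "0 0.0005 0 0; 0 0.0005 0 0; 0 0.0005 0 0; 0 0.0005 0 0; 0 0.0005 0 0"
  claw: 0.28
  force: 40

```text
t: 5.4
eef_pos: [0.4988, -0.1711, 0.1404]
tool_rot: [0.0, 0.179, 0.984, -0.0]
contact_force: [-0.0, -0.5, -0.1]
gripper_width: 0.278
grasp_force: 0.0
```

Call:
send_rows:
  deltas: "0 0 0 0; 0 0 0 0; 0 0 0 0; 0 0 0 0; 0 0 0 0"
  claw: 0

```text
t: 5.9
eef_pos: [0.4987, -0.1712, 0.1403]
tool_rot: [0.0, 0.179, 0.984, -0.0]
contact_force: [-0.5, -1.6, 1.4]
gripper_width: 0.223
grasp_force: 39.0
```

Call:
send_rows:
  deltas: "0 0 -0.004 0; 0 0 -0.012 0; 0 0 -0.024 0; 0 0 -0.04 0; 0 0 -0.055 0"

```text
t: 6.4
eef_pos: [0.4989, -0.1711, 0.1968]
tool_rot: [0.0, 0.179, 0.984, 0.0]
contact_force: [0.3, -0.5, -1.0]
gripper_width: 0.223
grasp_force: 39.0
```

Call:
send_rows:
  deltas: "0 0 -0.01 0; 0 0 -0.014 0; 0 0 -0.015 0; 0 0 -0.015 0; 0 0 -0.015 0"

```text
t: 6.9
eef_pos: [0.4983, -0.1709, 0.2097]
tool_rot: [-0.001, 0.179, 0.984, -0.0]
contact_force: [-0.4, 1.2, -1.9]
gripper_width: 0.216
grasp_force: 39.0
```

```bash
python3 - <<'E'
from h import *
o=bot.get_obs(); T=o["eef_pos"]
p=bot.read_camera("wrist"); save(p,"w4.png",(220,100,420,300),2)
C=cloud(p); 
m=(abs(C[...,0]-T[0])<.06)&(abs(C[...,1]-T[1])<.06)&(C[...,2]>T[2]-.0703+.009)&(C[...,2]<T[2]-.0703+.019); b=C[m]
print(o["t"],T,"bar",cv2.minAreaRect(b[:,:2].astype(np.float32)),np.median(b[:,2]),len(b))
A=np.c_[b[:,:2]-T[:2],np.ones(len(b))]; print("tilt",np.linalg.lstsq(A,b[:,2],rcond=None)[0])
s=bot.read_camera("side"); u,v=px(s,T).astype(int); save(s,"s4.png",(u-40,v-30,u+60,v+70),4)
E
```

```text
6.9 [ 0.49827655 -0.17086899  0.2096882 ] bar ((0.49562060832977295, -0.16717305779457092), (0.07952103018760681, 0.028179313987493515), 37.75663757324219) 0.15296490394154189 3742
tilt [ 0.04905165 -0.06256132  0.1531441 ]
```

View pics/w4.png

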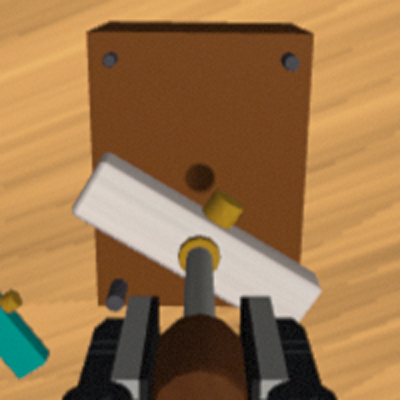

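View pics/s4.png

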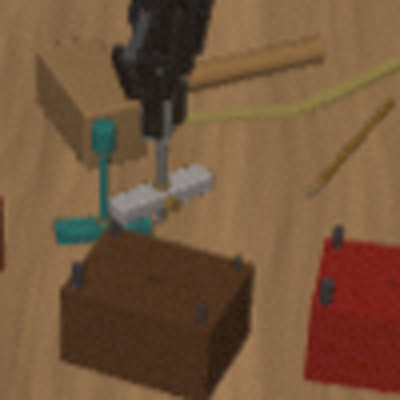

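The gauge is held clear of the block. Its collar is at about (319,226) in the wrist image and the block hole at about (320,189). I'll measure its tilt and the rod axis properly.

```bash
cat >> h.py <<'E'
def gauge(p,T,dz=-.0703,top=14):
    "held bar's top face plane, tilt and collar (brass) centre, relative to the TCP"
    C=cloud(p); D=C-T
    z0=dz+top/1000; m=(np.hypot(D[...,0],D[...,1])<.055)&(abs(D[...,2]-z0)<.012)
    hsv=cv2.cvtColor(p["img"],cv2.COLOR_RGB2HSV); wh=(hsv[...,1]<45)&(hsv[...,2]>130)
    b=D[m&wh]; c=None; k=np.ones(len(b),bool)
    for _ in range(15):
        A=np.c_[b[:,:2],np.ones(len(b))]; c=np.linalg.lstsq(A[k],b[k,2],rcond=None)[0]; r=b[:,2]-A@c; k=abs(r)<.0015
    print("plane slope/z at axis",c.round(4),"n",k.sum(),len(b),"bar",cv2.minAreaRect(b[k][:,:2].astype(np.float32)))
    br=((hsv[...,0]>15)&(hsv[...,0]<32)&(hsv[...,1]>150)&(abs(D[...,2]-z0)<.012)&(np.hypot(D[...,0],D[...,1])<.03)).astype(np.uint8)
    n,l,s,cc=cv2.connectedComponentsWithStats(br); return [(cc[i].round(1).tolist(),s[i].tolist()) for i in range(1,n) if s[i,4]>8]
E
python3 - <<'E'
from h import *
o=bot.get_obs(); T=o["eef_pos"]
p=bot.read_camera("wrist"); print(o["t"],T,rot().round(3).tolist())
print(gauge(p,T))
g=onplane(p,319.5,226,T[2]-.0703+.014); print("collar centre-T",g-T, rot().T@(g-T))
print("blockhole",hole(p,[.4988,-.1712,.07],.07), px(p,[.4988,-.1712,.07]))
print(px(p,T+[0,0,-.0563]), px(p,T+[0,0,-.0703]))
E
```

```text
7.0 [ 0.49835234 -0.17095373  0.20971226] [[-0.936, 0.352, -0.001], [0.352, 0.936, 0.0], [0.001, -0.0, -1.0]]
plane slope/z at axis [ 0.0074 -0.0124 -0.0566] n 3056 3212 bar ((-0.00024484097957611084, 0.0007854178547859192), (0.07908357679843903, 0.019940141588449478), 37.373355865478516)
[([331.1, 204.1], [322, 195, 20, 19, 251]), ([318.6, 224.6], [310, 219, 19, 16, 126])]
collar centre-T [-3.42913345e-05  8.00734931e-04 -5.63000000e-02] [0.0002583  0.0007534  0.05630007]
blockhole ((np.float64(319.93054008908683), np.float64(188.2586302895323)), [7, 6, 14, 13, 145], array([ 0.49879849, -0.16996296,  0.07      ])) [318.56022039 188.75480665]
[318.29052407 226.47619755] [318.36818805 218.11583473]
```

Tilt is under 1° and the rod axis is within 1 mm of the TCP. Carrying it over to the leg hole.

Call:
send_rows:
  deltas: "0.004 0.009 0 0; 0.012 0.027 0 0; 0.024 0.054 0 0; 0.036 0.082 0 0; 0.049 0.11 0 0"

```text
t: 7.55
eef_pos: [0.4912, -0.049, 0.2102]
tool_rot: [-0.0, 0.179, 0.984, 0.0]
contact_force: [0.2, -0.1, -1.1]
gripper_width: 0.22
grasp_force: 39.1
```

Call:
send_rows:
  deltas: "0.013 0.029 0 0; 0.026 0.058 0 0; 0.039 0.087 0 0; 0.05 0.112 0 0; 0.06 0.136 0 0"

```text
t: 8.05
eef_pos: [0.4826, 0.0997, 0.2102]
tool_rot: [-0.0, 0.178, 0.984, 0.0]
contact_force: [-0.1, 0.2, -1.1]
gripper_width: 0.222
grasp_force: 39.1
```

Call:
send_rows:
  deltas: "0.009 0.02 0 0; 0.016 0.036 0 0; 0.02 0.045 0 0; 0.0213 0.0486 0 0; 0.0213 0.0486 0 0"

```text
t: 8.55
eef_pos: [0.4804, 0.1506, 0.2102]
tool_rot: [-0.0, 0.179, 0.984, -0.0]
contact_force: [-0.2, -0.0, -0.4]
gripper_width: 0.222
grasp_force: 39.1
```

Call:
send_rows:
  deltas: "0 0 0.01 0; 0 0 0.025 0; 0 0 0.036 0; 0 0 0.04 0; 0 0 0.04 0"

```text
t: 9.05
eef_pos: [0.4801, 0.1499, 0.1695]
tool_rot: [-0.001, 0.179, 0.984, -0.001]
contact_force: [-0.2, -0.0, -1.6]
gripper_width: 0.221
grasp_force: 39.1
```

```bash
python3 - <<'E'
from h import *
for i in range(2):
    p=bot.read_camera("wrist"); o=bot.get_obs(); T=o["eef_pos"]
    print(o["t"],T,o["contact_force"]); print(gauge(p,T)); print(hole(p,[.4804,.1507,.06]),px(p,[.4804,.1507,.06]))
save(p,"w5.png",(220,100,420,300),2)
s=bot.read_camera("side"); u,v=px(s,T+[0,0,-.08]).astype(int); save(s,"s5.png",(u-50,v-50,u+50,v+50),4)
np.savez("s5.npz",**s)
E
```

```text
9.1 [0.4804928  0.15023479 0.17010969] [-0.99870904 -0.30708038 -1.13875385]
plane slope/z at axis [ 0.0059 -0.0134 -0.0572] n 3018 3096 bar ((-0.0006339717656373978, 0.00027602165937423706), (0.07863371074199677, 0.01960846222937107), 37.52882385253906)
[([331.0, 204.0], [322, 195, 20, 19, 252]), ([318.8, 224.7], [310, 219, 19, 16, 129])]
((np.float64(322.923693076597), np.float64(198.66235301992458)), [8, 5, 16, 16, 149], array([0.48072105, 0.15310121, 0.06      ])) [319.81311114 199.3445492 ]
9.15 [0.48075157 0.15042412 0.17050525] [ 0.32878897 -0.23188561 -1.07266661]
plane slope/z at axis [ 0.0036 -0.0096 -0.057 ] n 3034 3112 bar ((-0.00042231008410453796, 0.0003288649022579193), (0.07853084802627563, 0.019765567034482956), 37.28887176513672)
[([331.0, 204.0], [322, 195, 20, 19, 253]), ([318.8, 224.7], [310, 219, 19, 16, 125])]
((np.float64(322.4730257019255), np.float64(198.27398422258037)), [7, 6, 17, 16, 159], array([0.48101612, 0.15316659, 0.06      ])) [319.15206774 198.63890265]
```

View pics/w5.png

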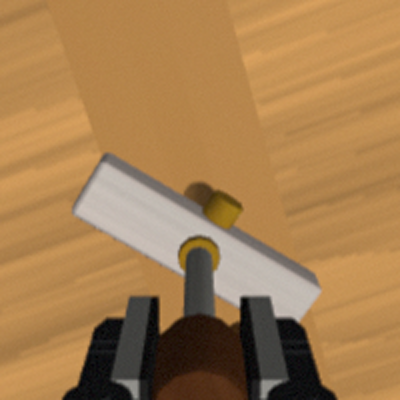

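View pics/s5.png

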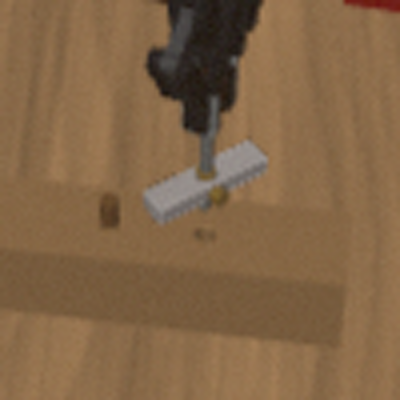

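The side view shows the rod at column 207 directly above the empty hole at (205,236), with the old dowel clear at (110,210). In the wrist view the visible rim of the hole agrees with my estimate to within a pixel. Lowering in small steps while watching the force.

Call:
send_rows:
  deltas: "0 0.0003 0.008 0; 0 0.0003 0.016 0; 0 0.0003 0.02 0; 0 0.0003 0.022 0; 0 0.0003 0.022 0"

```text
t: 9.7
eef_pos: [0.4804, 0.1508, 0.1479]
tool_rot: [-0.0, 0.179, 0.984, -0.0]
contact_force: [0.4, 0.0, -1.4]
gripper_width: 0.224
grasp_force: 39.1
```

Call:
send_rows:
  deltas: "0 0 0.0015 0; 0 0 0.003 0; 0 0 0.0045 0; 0 0 0.006 0; 0 0 0.006 0"

```text
t: 10.2
eef_pos: [0.4804, 0.1508, 0.1421]
tool_rot: [-0.0, 0.179, 0.984, -0.0]
contact_force: [-0.3, 0.6, -0.4]
gripper_width: 0.217
grasp_force: 39.1
```

Call:
send_rows:
  deltas: "0 0 0.003 0; 0 0 0.006 0; 0 0 0.008 0; 0 0 0.009 0; 0 0 0.009 0"

```text
t: 10.7
eef_pos: [0.4805, 0.1508, 0.1331]
tool_rot: [-0.0, 0.179, 0.984, -0.0]
contact_force: [0.2, -0.5, -0.6]
gripper_width: 0.222
grasp_force: 39.1
```

Call:
send_rows:
  deltas: "0 0 0.001 0; 0 0 0.002 0; 0 0 0.003 0; 0 0 0.004 0; 0 0 0.005 0"

```text
t: 11.2
eef_pos: [0.4807, 0.1508, 0.1286]
tool_rot: [0.0, 0.179, 0.984, 0.0]
contact_force: [-1.0, -0.9, 4.9]
gripper_width: 0.223
grasp_force: 39.6
```

Call:
send_rows:
  deltas: "0 0 0.0015 0; 0 0 0.003 0; 0 0 0.0045 0; 0 0 0.006 0; 0 0 0.007 0"

```text
t: 11.7
eef_pos: [0.4806, 0.1508, 0.1211]
tool_rot: [0.0, 0.179, 0.984, -0.0]
contact_force: [-2.0, -0.1, 5.0]
gripper_width: 0.223
grasp_force: 39.6
```

Call:
send_rows:
  deltas: "0 0 0.0007 0; 0 0 0.0014 0; 0 0 0.0021 0; 0 0 0.0028 0; 0 0 0.0028 0"

```text
t: 12.2
eef_pos: [0.4806, 0.1509, 0.1184]
tool_rot: [0.0, 0.179, 0.984, -0.0]
contact_force: [-0.3, -0.0, 3.0]
gripper_width: 0.221
grasp_force: 39.6
```

Call:
send_rows:
  deltas: "0 0 0.0006 0; 0 0 0.0012 0; 0 0 0.0018 0; 0 0 0.0024 0; 0 0 0.0024 0"

```text
t: 12.7
eef_pos: [0.4806, 0.1508, 0.116]
tool_rot: [-0.0, 0.179, 0.984, -0.0]
contact_force: [-1.4, -0.5, 3.5]
gripper_width: 0.222
grasp_force: 39.6
```

Call:
send_rows:
  deltas: "0 0 0.0006 0; 0 0 0.0012 0; 0 0 0.0018 0; 0 0 0.0024 0; 0 0 0.0024 0"

```text
t: 13.2
eef_pos: [0.4806, 0.1509, 0.1136]
tool_rot: [-0.0, 0.179, 0.984, -0.0]
contact_force: [-0.2, -0.2, 2.0]
gripper_width: 0.216
grasp_force: 39.6
```

Call:
send_rows:
  deltas: "0 0 0.0006 0; 0 0 0.0012 0; 0 0 0.0018 0; 0 0 0.0024 0; 0 0 0.0024 0"

```text
t: 13.7
eef_pos: [0.4806, 0.1509, 0.1112]
tool_rot: [-0.0, 0.179, 0.984, -0.0]
contact_force: [-1.0, -0.9, 2.8]
gripper_width: 0.22
grasp_force: 39.6
```

Call:
send_rows:
  deltas: "0 0 0.0006 0; 0 0 0.0012 0; 0 0 0.0018 0; 0 0 0.0024 0; 0 0 0.0024 0"

```text
t: 14.2
eef_pos: [0.4805, 0.1509, 0.1088]
tool_rot: [-0.0, 0.179, 0.984, -0.0]
contact_force: [-1.4, -0.2, 3.6]
gripper_width: 0.22
grasp_force: 39.6
```

Call:
send_rows:
  deltas: "0 0 0.0005 0; 0 0 0.001 0; 0 0 0.0015 0; 0 0 0.002 0; 0 0 0.002 0"

```text
t: 14.7
eef_pos: [0.4806, 0.1509, 0.1068]
tool_rot: [-0.0, 0.179, 0.984, -0.0]
contact_force: [-1.3, -1.0, 3.2]
gripper_width: 0.22
grasp_force: 39.6
```

Call:
send_rows:
  deltas: "0 0 0.0005 0; 0 0 0.001 0; 0 0 0.0015 0; 0 0 0.0015 0; 0 0 0.0015 0"

```text
t: 15.2
eef_pos: [0.4808, 0.1509, 0.1058]
tool_rot: [0.0, 0.179, 0.984, 0.0]
contact_force: [-2.4, -1.4, 9.5]
gripper_width: 0.22
grasp_force: 40.0
```

Call:
send_rows:
  deltas: "0 0 0.0003 0; 0 0 0.0003 0; 0 0 0.0003 0; 0 0 0.0003 0; 0 0 0.0003 0"

```text
t: 15.7
eef_pos: [0.4809, 0.1508, 0.1058]
tool_rot: [0.0, 0.179, 0.984, 0.0]
contact_force: [-2.6, -2.3, 11.9]
gripper_width: 0.22
grasp_force: 40.3
```

Call:
send_rows:
  deltas: "0 0 0 0; 0 0 0 0; 0 0 0 0; 0 0 0 0; 0 0 0 0"

```text
t: 16.2
eef_pos: [0.4809, 0.1509, 0.1058]
tool_rot: [0.0, 0.179, 0.984, 0.0]
contact_force: [-2.8, -2.5, 12.0]
gripper_width: 0.22
grasp_force: 40.3
```

Call:
send_rows:
  deltas: "0 0 0 0; 0 0 0 0; 0 0 0 0; 0 0 0 0; 0 0 0 0"

```text
t: 16.7
eef_pos: [0.4809, 0.1509, 0.1058]
tool_rot: [0.0, 0.179, 0.984, 0.0]
contact_force: [-2.3, -2.4, 11.9]
gripper_width: 0.219
grasp_force: 40.3
```

```bash
python3 - <<'E'
from h import *
p=bot.read_camera("wrist"); o=bot.get_obs(); T=o["eef_pos"]
print(o["t"],T,o["contact_force"]); print(gauge(p,T,dz=.060-T[2])); save(p,"w6.png",(200,100,440,340),2)
C=cloud(p); m=(abs(C[...,2]-0.06)<.004)&(abs(C[...,0]-.51)<.15)&(abs(C[...,1]-.149)<.06); print(cv2.minAreaRect(C[m][:,:2].astype(np.float32)))
E
```

```text
16.75 [0.48091059 0.1508549  0.10579036] [-3.29301571 -2.52511975 11.12517168]
plane slope/z at axis [ 0.0053 -0.0133 -0.032 ] n 3077 3159 bar ((-0.00017211958765983582, 0.0007048081606626511), (0.07875761389732361, 0.01982380449771881), 37.61787414550781)
[([332.5, 218.4], [322, 208, 23, 22, 333]), ([318.6, 242.2], [308, 235, 23, 19, 177])]
((0.5047879815101624, 0.15071140229701996), (0.06422589719295502, 0.22871434688568115), 86.07686614990234)
```

View pics/w6.png

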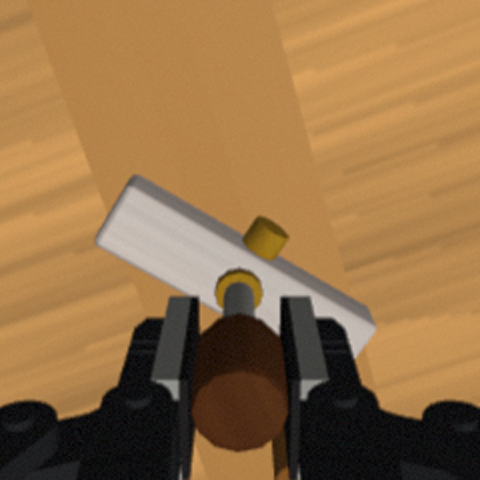

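The bar lies flat on the leg: its top is at z 0.074. The rod has been held home for more than 1 s at about 12 N. Lifting out gently.

Call:
send_rows:
  deltas: "0 0 -0.001 0; 0 0 -0.003 0; 0 0 -0.007 0; 0 0 -0.012 0; 0 0 -0.018 0"

```text
t: 17.25
eef_pos: [0.4804, 0.1509, 0.1233]
tool_rot: [-0.0, 0.179, 0.984, -0.0]
contact_force: [0.4, 0.1, -1.6]
gripper_width: 0.217
grasp_force: 39.1
```

Call:
send_rows:
  deltas: "0 0 -0.008 0; 0 0 -0.018 0; 0 0 -0.03 0; 0 0 -0.043 0; 0 0 -0.057 0"

```text
t: 17.75
eef_pos: [0.4806, 0.1508, 0.1814]
tool_rot: [0.0, 0.179, 0.984, 0.0]
contact_force: [1.7, -0.2, -1.3]
gripper_width: 0.22
grasp_force: 39.1
```

Call:
send_rows:
  deltas: "0 0 -0.014 0; 0 0 -0.024 0; 0 0 -0.03 0; 0 0 -0.03 0; 0 0 -0.03 0"

```text
t: 18.25
eef_pos: [0.4803, 0.1508, 0.2099]
tool_rot: [-0.0, 0.179, 0.984, -0.0]
contact_force: [-0.2, 0.9, -0.9]
gripper_width: 0.222
grasp_force: 39.1
```

```bash
python3 - <<'E'
from h import *
p=bot.read_camera("wrist"); o=bot.get_obs(); T=o["eef_pos"]
print(o["t"],T,o["contact_force"]); print(gauge(p,T,dz=-.0458)); print(rot().T@(np.r_[.4988,-.1708,.21]-T))
C=cloud(p); m=(abs(C[...,2]-0.06)<.006)&(abs(C[...,0]-.51)<.15)&(abs(C[...,1]-.149)<.06); print(cv2.minAreaRect(C[m][:,:2].astype(np.float32)))
E
```

```text
18.3 [0.48016194 0.15074752 0.20957292] [-0.47452775  0.32082558 -0.67023193]
plane slope/z at axis [ 0.0088 -0.0171 -0.0318] n 3071 3146 bar ((-7.469207048416138e-06, 0.0008772220462560654), (0.07889659702777863, 0.01954505778849125), 37.67765808105469)
[([332.6, 218.6], [322, 208, 23, 22, 329]), ([318.8, 242.2], [308, 235, 23, 19, 173])]
[-1.30623318e-01 -2.94410993e-01 -2.90876994e-04]
((0.5102867484092712, 0.14835524559020996), (0.06020260602235794, 0.24005988240242004), 85.91133117675781)
```

The leg is where it was and the depth is unchanged. Back to the block.

Call:
send_rows:
  deltas: "-0.004 -0.009 0 0; -0.012 -0.027 0 0; -0.024 -0.054 0 0; -0.036 -0.082 0 0; -0.049 -0.11 0 0"

```text
t: 18.8
eef_pos: [0.4872, 0.0287, 0.2097]
tool_rot: [-0.0, 0.179, 0.984, -0.0]
contact_force: [0.3, 0.1, -1.7]
gripper_width: 0.218
grasp_force: 39.1
```

Call:
send_rows:
  deltas: "-0.013 -0.029 0 0; -0.026 -0.058 0 0; -0.039 -0.087 0 0; -0.05 -0.112 0 0; -0.06 -0.136 0 0"

```text
t: 19.3
eef_pos: [0.4953, -0.12, 0.2097]
tool_rot: [-0.0, 0.18, 0.984, -0.0]
contact_force: [0.3, 0.9, -1.3]
gripper_width: 0.22
grasp_force: 39.1
```

Call:
send_rows:
  deltas: "-0.009 -0.02 0 0; -0.016 -0.036 0 0; -0.02 -0.045 0 0; -0.0213 -0.0486 0 0; -0.0213 -0.0486 0 0"

```text
t: 19.8
eef_pos: [0.4985, -0.1709, 0.2098]
tool_rot: [-0.0, 0.179, 0.984, -0.0]
contact_force: [0.3, -0.8, -1.4]
gripper_width: 0.219
grasp_force: 39.1
```

Call:
send_rows:
  deltas: "0 0 0.01 0; 0 0 0.025 0; 0 0 0.036 0; 0 0 0.04 0; 0 0 0.04 0"

```text
t: 20.3
eef_pos: [0.4983, -0.1703, 0.1693]
tool_rot: [-0.001, 0.179, 0.984, -0.0]
contact_force: [0.3, 0.1, -1.1]
gripper_width: 0.218
grasp_force: 39.1
```

```bash
python3 - <<'E'
from h import *
p=bot.read_camera("wrist"); o=bot.get_obs(); T=o["eef_pos"]
print(o["t"],T,o["contact_force"]); print(gauge(p,T,dz=-.0458)); save(p,"w7.png",(200,80,440,320),2)
print(px(p,[.4988,-.1703,.07]),rot().T@(np.r_[.4988,-.1708,.17]-T))
C=cloud(p); m=(abs(C[...,2]-.070)<.005)&(abs(C[...,0]-0.50)<.09)&(abs(C[...,1]+0.172)<.09);print("block",cv2.minAreaRect(C[m][:,:2].astype(np.float32)))
s=bot.read_camera("side"); u,v=px(s,T+[0,0,-.08]).astype(int); save(s,"s7.png",(u-40,v-40,u+40,v+40),5)
print(px(s,[.4988,-.1703,.07])-[u-40,v-40],px(s,T+[0,0,-.0868])-[u-40,v-40])
im=np.hstack([cv2.resize(cv2.imread("pics/w7.png"),(400,400)),cv2.imread("pics/s7.png")]); cv2.imwrite("pics/c7.png",im)
E
```

```text
20.35 [ 0.49876373 -0.17051068  0.16988772] [ 0.0630267  -0.08995598 -0.59016289]
plane slope/z at axis [ 0.0089 -0.0184 -0.0327] n 3119 3376 bar ((-0.0006727054715156555, 0.0013275444507598877), (0.07936450093984604, 0.020107727497816086), 38.061763763427734)
[([332.7, 218.7], [322, 208, 23, 22, 320]), ([318.8, 242.1], [308, 235, 23, 19, 171])]
[318.63684194 204.30990169] [-0.00013567 -0.00025809 -0.00011232]
block ((0.4987875819206238, -0.17069967091083527), (0.09041692316532135, 0.12020716071128845), 68.93550872802734)
[40.19628858 45.79809412] [40.31992208 42.29841474]
```

View pics/c7.png

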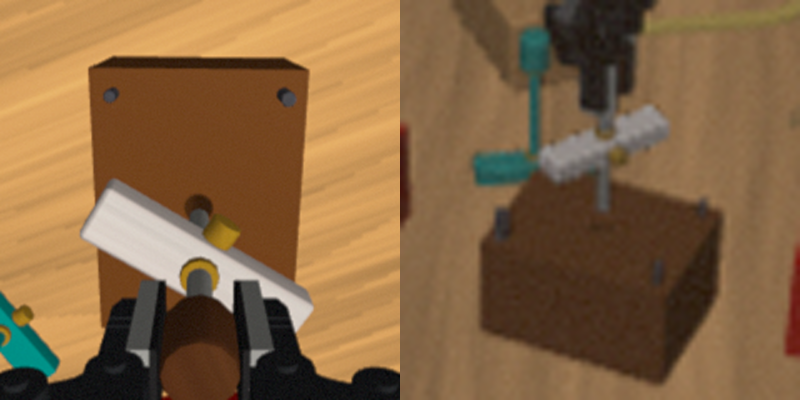

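In both views the rod hangs right over the block's hole (wrist crop (198,210), side crop column 602). Lowering it in.

Call:
send_rows:
  deltas: "0 0 0.004 0; 0 0 0.009 0; 0 0 0.014 0; 0 0 0.018 0; 0 0 0.02 0"

```text
t: 20.9
eef_pos: [0.4985, -0.1707, 0.1495]
tool_rot: [-0.0, 0.179, 0.984, -0.0]
contact_force: [0.6, 0.0, -1.3]
gripper_width: 0.218
grasp_force: 39.1
```

Call:
send_rows:
  deltas: "0 0 0.006 0; 0 0 0.014 0; 0 0 0.022 0; 0 0 0.028 0; 0 0 0.03 0"

```text
t: 21.4
eef_pos: [0.4983, -0.1706, 0.1191]
tool_rot: [-0.001, 0.179, 0.984, -0.0]
contact_force: [-0.2, 0.3, -0.9]
gripper_width: 0.218
grasp_force: 39.1
```

Call:
send_rows:
  deltas: "0 0 0.001 0; 0 0 0.002 0; 0 0 0.0025 0; 0 0 0.003 0; 0 0 0.003 0"

```text
t: 21.9
eef_pos: [0.4989, -0.1707, 0.1172]
tool_rot: [0.0, 0.179, 0.984, 0.0]
contact_force: [-0.8, 0.4, -1.2]
gripper_width: 0.221
grasp_force: 39.1
```

Call:
send_rows:
  deltas: "0 0 0.0003 0; 0 0 0.0005 0; 0 0 0.0007 0; 0 0 0.0007 0; 0 0 0.0007 0"

```text
t: 22.4
eef_pos: [0.4988, -0.1707, 0.1164]
tool_rot: [-0.0, 0.179, 0.984, 0.0]
contact_force: [-0.7, 0.4, -0.8]
gripper_width: 0.223
grasp_force: 39.1
```

Call:
send_rows:
  deltas: "0 0 0.0001 0; 0 0 0.0002 0; 0 0 0.0003 0; 0 0 0.0003 0; 0 0 0.0003 0"

```text
t: 22.9
eef_pos: [0.4988, -0.1707, 0.1161]
tool_rot: [-0.0, 0.179, 0.984, 0.0]
contact_force: [1.3, 0.5, -0.9]
gripper_width: 0.22
grasp_force: 39.1
```

Call:
send_rows:
  deltas: "0 0 0.0001 0; 0 0 0.0002 0; 0 0 0.0002 0; 0 0 0.0002 0; 0 0 0.0002 0"

```text
t: 23.4
eef_pos: [0.4988, -0.1707, 0.1159]
tool_rot: [0.0, 0.179, 0.984, 0.0]
contact_force: [1.1, -0.6, -1.6]
gripper_width: 0.22
grasp_force: 39.2
```

```bash
python3 - <<'E'
from h import *
for i in range(5):
    p=bot.read_camera("wrist"); o=bot.get_obs(); T=o["eef_pos"]; print(T,o["contact_force"].round(2)); gauge(p,T,dz=-.0458)
E
```

```text
[ 0.49882029 -0.17074846  0.11590297] [ 0.12  0.39 -1.46]
plane slope/z at axis [ 0.0101 -0.0168 -0.0321] n 3152 3525 bar ((-0.0003739353269338608, 0.0009362660348415375), (0.07906635850667953, 0.020140748471021652), 37.875152587890625)
[ 0.49880259 -0.17074386  0.11589711] [-0.2   0.67 -0.01]
plane slope/z at axis [ 0.0077 -0.0149 -0.0322] n 3136 3507 bar ((-0.00014218315482139587, 0.0009872987866401672), (0.07940466701984406, 0.020085323601961136), 37.609825134277344)
[ 0.49879643 -0.17075589  0.11589694] [ 0.45 -0.   -1.1 ]
plane slope/z at axis [ 0.0103 -0.0181 -0.0321] n 3135 3521 bar ((-0.0002682209014892578, 0.0009315107017755508), (0.07912766933441162, 0.020207557827234268), 37.61827850341797)
[ 0.49880528 -0.17074455  0.11588948] [0.22 0.38 0.67]
plane slope/z at axis [ 0.0105 -0.0179 -0.0321] n 3150 3499 bar ((-0.00016725994646549225, 0.0008614659309387207), (0.07901331037282944, 0.020084241405129433), 37.473419189453125)
[ 0.49881094 -0.17075512  0.11590803] [0.28 1.45 0.08]
plane slope/z at axis [ 0.009  -0.0158 -0.0321] n 3141 3522 bar ((-0.00020832940936088562, 0.0007763467729091644), (0.07903748005628586, 0.020236844196915627), 37.50137710571289)
```

The bar's underside is at z 0.070, just touching the block. Releasing.

Call:
send_rows:
  deltas: "0 0 0.0001 0; 0 0 0.0001 0; 0 0 0.0001 0; 0 0 0.0001 0; 0 0 0.0001 0"

```text
t: 24.15
eef_pos: [0.4988, -0.1708, 0.1159]
tool_rot: [0.0, 0.179, 0.984, 0.0]
contact_force: [-0.1, 0.4, 0.9]
gripper_width: 0.223
grasp_force: 39.3
```

Call:
send_rows:
  deltas: "0 0 0 0; 0 0 0 0; 0 0 0 0; 0 0 0 0; 0 0 0 0"
  claw: 0.6

```text
t: 24.65
eef_pos: [0.4988, -0.1707, 0.1158]
tool_rot: [0.0, 0.179, 0.984, 0.0]
contact_force: [-0.7, 0.3, 0.1]
gripper_width: 0.6
grasp_force: 0.0
```

```bash
python3 - <<'E'
from h import *
p=bot.read_camera("wrist"); o=bot.get_obs(); T=o["eef_pos"]; print(T,o["contact_force"].round(2),o["gripper_width"]); gauge(p,T,dz=-.0458)
E
```

```text
[ 0.49881662 -0.17074554  0.11577863] [ 0.71  0.63 -0.11] 0.5983310276009296
plane slope/z at axis [ 0.009  -0.0101 -0.0321] n 3891 4370 bar ((-0.00026670098304748535, 0.0005738921463489532), (0.07885900884866714, 0.02010275609791279), 37.508201599121094)
```

Call:
send_rows:
  deltas: "0 0 -0.004 0; 0 0 -0.012 0; 0 0 -0.025 0; 0 0 -0.04 0; 0 0 -0.055 0"

```text
t: 25.2
eef_pos: [0.499, -0.1709, 0.1724]
tool_rot: [0.0, 0.179, 0.984, 0.0]
contact_force: [0.2, 0.8, -0.3]
gripper_width: 0.604
grasp_force: 0.0
```

Call:
send_rows:
  deltas: "0 0 -0.015 0; 0 0 -0.035 0; 0 0 -0.055 0; 0 0 -0.07 0; 0 0 -0.07 0"

```text
t: 25.7
eef_pos: [0.5002, -0.1714, 0.2438]
tool_rot: [0.003, 0.179, 0.984, 0.0]
contact_force: [-0.1, -0.0, 0.9]
gripper_width: 0.599
grasp_force: 0.0
```

```bash
python3 - <<'E'
from h import *
p=bot.read_camera("wrist"); o=bot.get_obs(); print(o["t"],o["eef_pos"]); save(p,"w8.png",(200,80,440,320),2)
C=cloud(p); m=(abs(C[...,0]-0.4988)<.015)&(abs(C[...,1]+0.1707)<.015)&(C[...,2]>.132)&(C[...,2]<.15); print("knob",C[m].mean(0),m.sum())
T=np.r_[.4988,-.1707,.1158]; gauge(p,T,dz=-.0458)
s=bot.read_camera("side"); u,v=px(s,T).astype(int); save(s,"s8.png",(u-40,v-40,u+40,v+40),5)
im=np.hstack([cv2.resize(cv2.imread("pics/w8.png"),(400,400)),cv2.imread("pics/s8.png")]); cv2.imwrite("pics/c8.png",im)
E
```

```text
25.75 [ 0.49946436 -0.17098771  0.24231511]
knob [ 0.49758916 -0.16971173  0.13868591] 537
plane slope/z at axis [ 0.0061 -0.0093 -0.0322] n 1469 1564 bar ((-8.612871170043945e-06, 0.000648748129606247), (0.0793030858039856, 0.01998533122241497), 37.561920166015625)
```

View pics/c8.png

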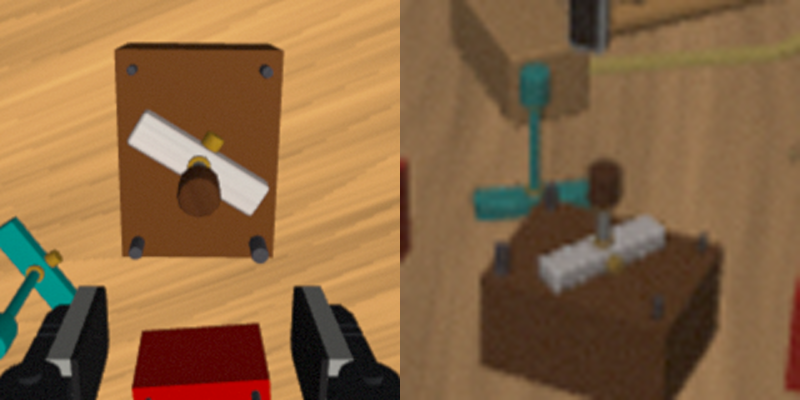

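The gauge stands upright in its block with the bar flat at (199,160) in the wrist crop. The knob top is at z 0.139, so the reading of about 41 mm is kept. The arm is clear, so I'm handing in.

```bash
python3 -c "
from station import bot
print(bot.hand_in())"
```

```text
the job is handed in; nothing more can be done
None
```

The hole measured about 41 mm deep; the gauge is back upright in its block with that reading kept, the leg has not moved, and the job is handed in (no verdict was shown).

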